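Tighten the red broth-line joint by hand, then with its spanner

ROBOT

A 6-joint arm with a two-finger parallel gripper is mounted at the origin on the work surface. World frame = base frame: x ahead of the robot, y to its left, z up, the work surface at z = 0. Lengths are in m, angles in rad, forces in N, time in s.
With the tool pointing down it reaches from about 0.25 to 0.775 m from the base axis. Payload 4 kg.
Tool frame: the origin (TCP) lies at the centre of the arm's flange, where the gripper is bolted on; the fingertips stand 199 mm ahead of it and the grasp point (between the pads) lies 180 mm ahead of it (robot.tcp_to_tips is the distance from the TCP to the fingertips, in m); z points along the fingers, y is the line along which they close (so a half turn about z gives the same grasp; the last joint's range is limited). The gripper opens to 94 mm and grips with 3 to 60 N. Pads are 16 mm wide; open, the fingers measure 119 mm over their backs; the gripper's body (75 mm by 177 mm) begins 78 mm behind the grasp point.
Start: joints at [-1.449, 0.087, 1.371, -0, 1.684, -0.103], TCP at [0.123, -0.536, 0.405] pointing down, gripper open.
Joint ranges: [-3.1, 3.1], [-0.76, 2.03], [0.27, 2.55], [-1.08, 4.22], [0.17, 2.65], [-2.57, 2.57]. Speed limits (rad/s): [2.79, 2.79, 3.14, 3.14, 3.14, 3.14].

INTERFACE

Orientations are given as [roll, pitch, yaw] about the fixed x, y, z axes, in that order (R = Rz(yaw) Ry(pitch) Rx(roll)).
In Python, from bench import telemetry, snapshot, ticket, robot gives the robot as it stands.
- The arm moves only by the tool apply_moves, never from a script. Its argument "moves" is a list that holds one entry, the list of rows, each a list of 5 numbers: the shift along the tool's x, y, z in units of 50 mm (1.0 is 50 mm), then the turn about the tool's z in units of 10 degrees (1.0 is 10 degrees), then the closure, from 0 (fully open) to 1 (shut). A call has 1 to 10 rows; each row is the pose to reach, as a shift and turn from the pose commanded when the call began, along the tool's axes at that moment; what a row does not reach only later rows make up. A row lasts 1/8 s, in which the tool goes at most 62.5 mm and 10.7 degrees, less where a joint would pass 70% of its speed; a pose out of reach is approached as far as the arm can. A call with a gripper value outside its range is refused whole. The fingers move at their own pace and stop on an object; the grip force is fixed at half the most. Time passes only in rows, so rows that repeat a pose let the fingers close. It gives the time, the measured TCP pose, the force, the opening and the grip force at its end, in the units of the state.
- telemetry.get_obs(): the state, without advancing time (a new reading comes with each control period).
- snapshot(name): name is "scene" or "side" or "wrist"; returns a dict with "image" (480x640x3 uint8, red, green, blue), "fovy" (degrees; the focal length in pixels is half the picture's height over the tangent of half this angle, whatever the lens; pixels are square), "cx", "cy" (the principal point, pixels), "R" (3x3) and "t" (3): a world point X has camera coordinates R X + t. Camera axes: x right, y down, z forward; pixel columns grow to the right and rows downward; lengths in m; the calibration is good to about 2 mm. A picture is of the moment at which its call begins. There is no depth.
- ticket.close_job(): hands the job in; it is judged then, once.
The state is a dict: "time": time; "joint_positions": joint angles; "qvel": joint speeds; "joint_torque": joint torques, N m; "tool_pos": TCP position; "ee_rot": TCP orientation; "wrist_force": force on the tool from outside, world axes, zero at the start; "wrist_torque": the same for the moment, N m; "width": finger opening in m; "finger_force": force on a finger pad.
Only numpy, scipy, OpenCV 4.12 (cv2) and the standard library are available. Lean on these libraries where they do the work, as an engineer would, in place of code of your own. Each camera call takes 0.05 s, during which the arm holds its last target. There are 200 camera calls.

TASK

The spicy-broth line, the joint with the red coupling, has been left slack. Turn its red wing coupling clockwise (seen from above) by hand until it stops, and after that swing the red-handled spanner below it clockwise until it stops too, then let go. Leave the coupling and the spanner of the green joint as they are.

Things in the scene. Friction and masses are not known exactly. Their poses are not given: they have to be found in the camera images.
- red_coupling_grip (a point): Grip point of the red wing coupling: on its joint's upright axis, 107 mm above the counter. The wing is an upright red bar 64 mm long, 16 thick, 42 high (83 to 125 mm above the counter), a white line along its top; under it a round red collar 54 mm wide (65 to 83 mm). Own x = along the wing, y = through its thickness, z up, turning with it. Red and green joints may stand in either place.
- red_coupling (a joint): Turn of the red coupling in rad, growing clockwise seen from above; about 0 to 0.4 at the start, firm stop at 1.2 (tight). Moderate friction (0.12 N m); stays where it is left.
- red_spanner_grip (a point): Grip point on the red handle of the spanner held captive round the brass hex lock nut under the red coupling, same upright axis: 120 mm out from the axis, 50 mm above the counter. The red handle is a level bar 18 mm wide, 14 thick, 90 to 160 mm out; nearer in, bare steel 14 wide, 10 thick. Own x = outwards along the handle, z up, turning with it. It points roughly to the robot.
- red_spanner (a joint): Turn of the red spanner (with its hex nut) in rad, growing clockwise seen from above; about 0 to 0.3 at the start, firm stop at 1.0 (tight). Friction 0.35 N m, so about 3 N at the handle; stays where it is left. Independent of the coupling's turn.
- green_wing_end (a point): Bystander: one end of the wing of the green coupling, 30 mm from the axis of the green joint, 107 mm above the counter. The green joint has the same form and size as the red one, with green plastic, and is not tight either; it is to stay so.
- green_spanner_grip (a point): Bystander: the point on the green joint's spanner handle 120 mm from its axis, 50 mm above the counter.

How it is judged:
On the way, in this order (a step that is already met when the one before it is completed fails the run):
1. the red coupling is turned clockwise to its stop (within 10 degrees) (value of joint red_coupling above 1.02 rad), for 0.2 s.
2. after that, the red spanner is swung clockwise to its stop (within 10 degrees) (value of joint red_spanner above 0.82 rad), for 0.2 s.
At the end, for the whole second after the job is handed in: The red coupling (above 1.02 rad) and red spanner (above 0.82 rad) are at rest (under 0.05 rad/s) within 10 degrees of their clockwise stops, the coupling tightened first; the green wing end is within 8 mm and the green spanner grip point within 25 mm of its start (value of joint red_coupling above 1.02 rad and value of joint red_spanner above 0.82 rad and velocity of joint red_coupling between -0.05 and 0.05 rad/s and velocity of joint red_spanner between -0.05 and 0.05 rad/s and distance of green_wing_end from where it was at the start of the episode below 0.008 m and distance of green_spanner_grip from where it was at the start of the episode below 0.025 m); the robot touches nothing.
It fails at once if the green joint's coupling or spanner is turned (wing end moved over 8 mm or spanner grip point over 25 mm) (distance of green_wing_end from where it was at the start of the episode above 0.008 m or distance of green_spanner_grip from where it was at the start of the episode above 0.025 m).
It also fails if it takes over 45 s, if anything falls off the work surface, if the arm or the gripper's body presses on something with over 40 N, if the wrist force passes 120 N, or if a joint passes its speed limit or range.

## Working session

There is one attempt and no reset: what is moved stays moved. The work goes in short steps, Python scripts to look and compute and a tool call to move; the robot and the scene stay as the last step left them, time stands still between calls to the robot, and variables do not carry over. Pictures are saved under pics/ and viewed, at most 10 in all, crops included, and the job is handed in when it is done.

Besides the shell and the picture viewer there is one more tool, called after "Emit:" by a JSON object that holds its "fn" and its "kwargs". apply_moves: Moves the arm, as the interface text tells. Its arguments: {"type":"object","properties":{"moves":{"type":"array","items":{"type":"array","items":{"type":"array","items":{"type":"number"}}}}},"required":["moves"]}

```bash
mkdir -p pics; python3 - <<'E'
from bench import telemetry, snapshot
import cv2, numpy as np
o=telemetry.get_obs(); print(o['time'],o['tool_pos'],o['ee_rot'],o['width'])
ims=[]
for n in ["scene","side"]:
    s=snapshot(n); np.savez(f'pics/{n}.npz',**s); cv2.imwrite(f'pics/{n}0.png',s['image'][:,:,::-1])
    print(n,s['fovy'],s['cx'],s['cy'],-np.array(s['R']).T@s['t'])
E
```

```text
0.0 [ 0.12258309 -0.53605208  0.40352224] [-3.13943087e+00 -2.59564548e-04  2.24780483e-01] 0.09391621350981433
scene 54.106622838598824 325.81246430714407 236.09819355561348 [ 1.15386608 -0.19212422  0.72904099]
side 56.636129415666616 319.60198458570346 246.91946941253354 [0.48842238 0.52304378 0.6875542 ]
```

View pics/scene0.png

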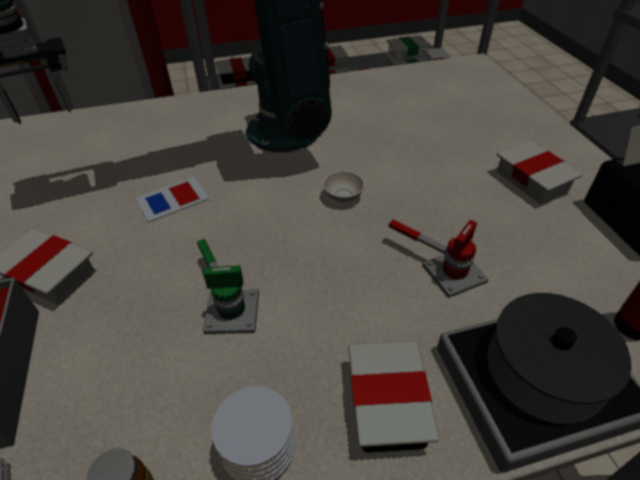

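View pics/side0.png

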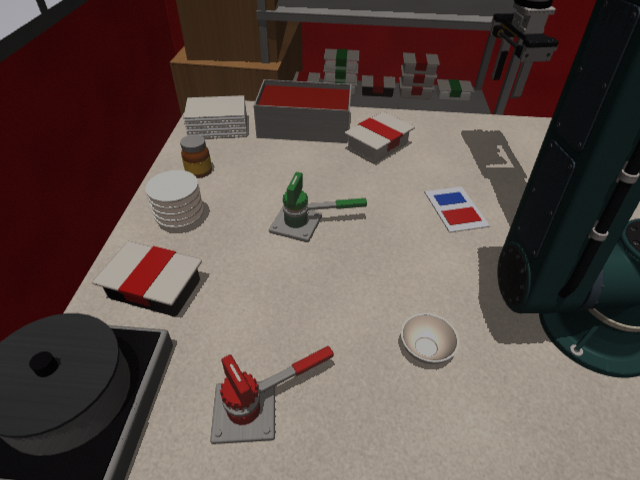

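The scene view shows the red joint at about (458,255), its wing at (465,232) and the red handle at (405,230). In the side view the coupling is at (240,390) and the handle at (313,360). The green joint is well clear at (228,295) in the scene view.

```bash
cat > h.py <<'E'
import numpy as np, cv2
def ray(s,uv,z):
    f=240/np.tan(np.radians(float(s['fovy']))/2); R=np.array(s['R']); c=-R.T@s['t']
    d=R.T@np.array([(uv[0]-s['cx'])/f,(uv[1]-s['cy'])/f,1.]); return c+d*(z-c[2])/d[2]
def proj(s,X):
    f=240/np.tan(np.radians(float(s['fovy']))/2); p=np.array(s['R'])@X+s['t']; return p[:2]/p[2]*f+[s['cx'],s['cy']]
def red(im):
    im=im.astype(int); return ((im[...,0]>90)&(im[...,1]<0.4*im[...,0])&(im[...,2]<0.4*im[...,0])).astype(np.uint8)
E
python3 - <<'E'
from h import *
out=[]
for n,(x0,y0,x1,y1) in dict(scene=(380,205,500,300),side=(200,330,345,445)).items():
    s=np.load(f'pics/{n}.npz'); m=red(s['image']); k=np.zeros_like(m);k[y0:y1,x0:x1]=1
    N,l,st,c=cv2.connectedComponentsWithStats(m*k)
    for i in range(1,N):
        if st[i,4]>60:
            pts=np.argwhere(l==i)[:,::-1].astype(np.float32); r=cv2.minAreaRect(pts)
            print(n,st[i],c[i],'at z57',ray(s,c[i],.055)[:2].round(4))
            d=cv2.fitLine(pts,cv2.DIST_L2,0,.01,.01).ravel(); a,b=ray(s,c[i]-d[:2]*10,.055),ray(s,c[i]+d[:2]*10,.055); v=b-a;print('dir',np.degrees(np.arctan2(v[1],v[0])).round(1))
    im=s['image'][y0:y1,x0:x1,::-1]; out.append(cv2.resize(im,(390,int(390*im.shape[0]/im.shape[1])),interpolation=cv2.INTER_CUBIC)[:305])
h=max(o.shape[0] for o in out); out=[cv2.copyMakeBorder(o,0,h-o.shape[0],0,0,cv2.BORDER_CONSTANT) for o in out]
cv2.imwrite('pics/crop.png',np.hstack(out))
E
```

```text
side [292 347  41  26 384] [312.27864583 359.203125  ] at z57 [0.5187 0.1492]
dir -144.8
side [222 355  36  39 475] [239.49684211 376.47157895] at z57 [0.6282 0.1895]
dir 136.9
side [220 378  21  28 288] [229.28125    393.19097222] at z57 [0.6377 0.218 ]
dir 128.1
```

View pics/crop.png

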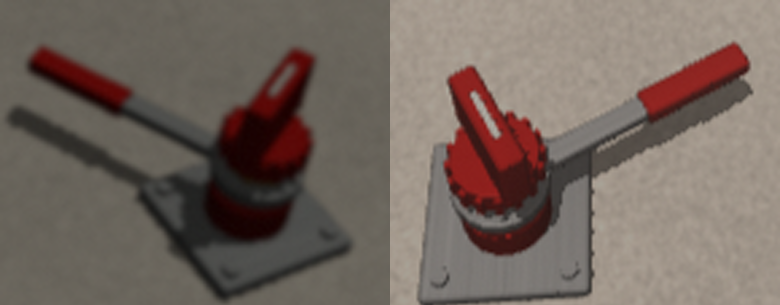

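The crops show the wing's white line clearly: about (470,225)-(465,234) in the scene view and (230.5,365)-(240,381) in the side view. The spanner points left-back in the scene view and is clear of the wing.

```bash
python3 - <<'E'
from h import *
P=dict(scene=[(470.2,225.3),(464.6,234.2)],side=[(230.5,364.6),(239.8,380.9)])
H={'scene':[(38/3.25+380,60/3.25+205),(122/3.25+380,102/3.25+205)],'side':[(742-390,60),(645-390,108)]}
H['side']=[(a/2.69+200,b/2.69+330) for a,b in H['side']]
for n in P:
    s=np.load(f'pics/{n}.npz')
    for Q,z in((P,.125),(H,.05)):
        a,b=[ray(s,p,z) for p in Q[n]]; v=b-a
        print(n,a[:2].round(4),b[:2].round(4),'mid',((a+b)/2)[:2].round(4),'ang',np.degrees(np.arctan2(v[1],v[0])).round(1),'len',np.hypot(*v[:2]).round(3))
E
```

```text
scene [0.6149 0.2325] [0.6333 0.2114] mid [0.6241 0.2219] ang -48.8 len 0.028
scene [0.4971 0.1299] [0.5478 0.1665] mid [0.5224 0.1482] ang 35.8 len 0.062
side [0.629  0.2096] [0.6109 0.2329] mid [0.62   0.2212] ang 127.8 len 0.03
side [0.4899 0.1309] [0.5447 0.1682] mid [0.5173 0.1495] ang 34.3 len 0.066
```

Emit:
{"fn": "apply_moves", "kwargs": {"moves": [[[13.1,-12.5,0,-11.7,0],[13.1,-12.5,0,-11.7,0],[13.1,-12.5,0,-11.7,0],[13.1,-12.5,0,-11.7,0],[13.1,-12.5,0,-11.7,0],[13.1,-12.5,0,-11.7,0],[13.1,-12.5,0,-11.7,0],[13.1,-12.5,0,-11.7,0],[13.1,-12.5,0,-11.7,0],[13.1,-12.5,0,-11.7,0]]]}}

```text
time: 1.35
tool_pos: [0.4678, -0.0127, 0.4044]
ee_rot: [-3.141, 0.0, 2.106]
wrist_force: [0.2, -1.1, 0.5]
width: 0.0938
finger_force: 0.0
```

```bash
cat >> h.py <<'E'
def units(o,xyz,psi_deg):
    r,p,y=o['ee_rot']; d=np.array(xyz)-o['tool_pos']; c,s=np.cos(y),np.sin(y)
    t=(np.degrees(y)-psi_deg+180)%360-180
    return np.round([(d[0]*c+d[1]*s)/.05,(d[0]*s-d[1]*c)/.05,-d[2]/.05,t/10],2)
E
python3 -c "
from h import *; from bench import telemetry as t
o=t.get_obs(); print(units(o,[.622,.2215,.4],129.5),o['qvel'])"
```

```text
[ 2.45  5.04  0.09 -0.88] [ 1.02895602  0.55649628 -0.49063461 -0.00386939 -0.0660719  -0.4590944 ]
```

Emit:
{"fn": "apply_moves", "kwargs": {"moves": [[[2.45,5.04,0.1,-0.9,0],[2.45,5.04,0.1,-0.9,0],[2.45,5.04,0.1,-0.9,0],[2.45,5.04,0.1,-0.9,0],[2.45,5.04,0.1,-0.9,0],[2.45,5.04,0.1,-0.9,0],[2.45,5.04,0.1,-0.9,0]]]}}

```text
time: 2.22
tool_pos: [0.6227, 0.2175, 0.3992]
ee_rot: [-3.14, -0.0, 2.256]
wrist_force: [0.4, 0.1, 0.0]
width: 0.094
finger_force: 0.0
```

```bash
python3 - <<'E'
from h import *
from bench import telemetry, snapshot
o=telemetry.get_obs(); print(o['time'],o['tool_pos'],np.degrees(o['ee_rot']),o['joint_positions'])
s=snapshot('wrist'); np.savez('pics/w1.npz',**s); im=s['image'][:,:,::-1].copy()
for X in ([.622,.2215,.125],[.52,.149,.057]): print(proj(s,np.array(X)))
cv2.imwrite('pics/w1.png',im)
E
```

```text
2.225 [0.62269862 0.21753185 0.39917513] [-1.79908765e+02 -1.83035025e-04  1.29285199e+02] [ 2.50323297e-01  3.36390034e-01  1.08626135e+00 -6.76165054e-04
  1.72038641e+00 -4.35433070e-01]
[325.06320946 238.78888438]
[175.95452055 207.27790946]
```

View pics/w1.png

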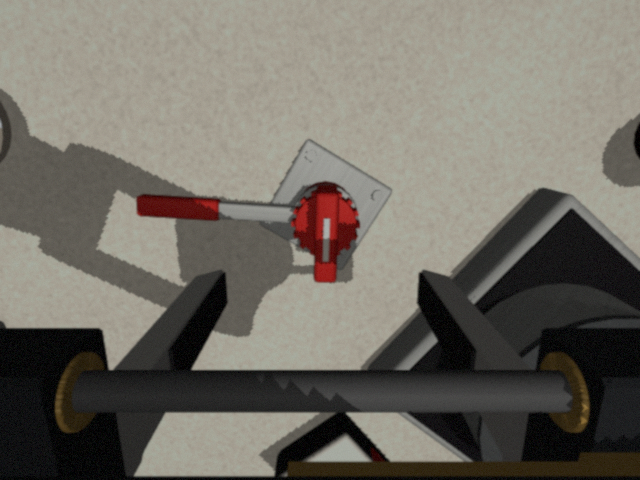

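The wrist view shows the white line at (325.5, 218–262), where predicted, with the wing aligned to tool x. The pan lies to the right, so I'll check its knob's height before lowering.

```bash
python3 - <<'E'
from h import *
from bench import telemetry
a,b=np.load('pics/scene.npz'),np.load('pics/side.npz')
for z in (.08,.1,.12,.14,.16,.18): print(z,ray(a,(565,332),z)[:2].round(3),ray(b,(43,355),z)[:2].round(3))
w=np.load('pics/w1.npz'); print(ray(w,(325.5,240),.125),ray(w,(179,207),.057))
o=telemetry.get_obs(); print(units(o,[.622,.2215,.287],129.5))
E
```

```text
0.08 [0.843 0.291] [0.928 0.194]
0.1 [0.853 0.276] [0.914 0.205]
0.12 [0.862 0.261] [0.899 0.216]
0.14 [0.872 0.246] [0.885 0.227]
0.16 [0.882 0.231] [0.871 0.238]
0.18 [0.891 0.217] [0.856 0.248]
[0.62276949 0.22102892 0.125     ] [0.52184886 0.15081862 0.057     ]
[ 0.08  0.05  2.25 -0.02]
```

Emit:
{"fn": "apply_moves", "kwargs": {"moves": [[[0.07,0.05,1.0,0,0],[0.07,0.05,1.8,0,0],[0.07,0.05,2.25,0,0],[0.07,0.05,2.25,0,0],[0.07,0.05,2.25,0,0.5],[0.07,0.05,2.25,0,1],[0.07,0.05,2.25,0,1],[0.07,0.05,2.25,0,1],[0.07,0.05,2.25,0,1]]]}}

```text
time: 3.4
tool_pos: [0.6227, 0.2225, 0.2872]
ee_rot: [3.141, 0.0, 2.257]
wrist_force: [0.8, -0.4, -0.4]
width: 0.0475
finger_force: 0.0
```

Emit:
{"fn": "apply_moves", "kwargs": {"moves": [[[0,0,0,0,1],[0,0,0,0,1],[0,0,0,0,1],[0,0,0,0,1],[0,0,0,0,1],[0,0,0,0,1]]]}}

```text
time: 4.15
tool_pos: [0.6223, 0.2222, 0.287]
ee_rot: [-3.14, -0.0, 2.257]
wrist_force: [-4.3, -3.0, 2.2]
width: 0.0159
finger_force: 29.9
```

Emit:
{"fn": "apply_moves", "kwargs": {"moves": [[[0,0,0,0.7,1],[0,0,0,1.4,1],[0,0,0,2.1,1],[0,0,0,2.8,1],[0,0,0,3.5,1],[0,0,0,4.2,1],[0,0,0,4.6,1],[0,0,0,4.6,1]]]}}

```text
time: 5.15
tool_pos: [0.6226, 0.2222, 0.287]
ee_rot: [-3.141, 0.001, 1.454]
wrist_force: [-2.6, -3.3, 1.3]
width: 0.0161
finger_force: 29.9
```

```bash
python3 -c "
from h import *; from bench import telemetry as t
o=t.get_obs(); print(o['tool_pos'],np.degrees(o['ee_rot']),o['wrist_force'],o['wrist_torque'],o['width'])"
```

```text
[0.62260267 0.22217664 0.28701815] [-1.79971870e+02  5.12002945e-02  8.33352530e+01] [-2.58646024 -3.25111323  1.29317915] [-0.43877394  0.36380382 -0.14085019] 0.016081607740919344
```

Emit:
{"fn": "apply_moves", "kwargs": {"moves": [[[0,0,0,0.4,1],[0,0,0,0.8,1],[0,0,0,1.2,1],[0,0,0,1.2,1]]]}}

```text
time: 5.65
tool_pos: [0.6227, 0.2221, 0.287]
ee_rot: [-3.142, 0.001, 1.246]
wrist_force: [-2.4, -3.3, 1.7]
width: 0.0157
finger_force: 29.9
```

```bash
python3 -c "
from h import *; from bench import telemetry as t
o=t.get_obs(); print(o['tool_pos'],np.degrees(o['ee_rot']),o['wrist_force'],o['wrist_torque'],o['width'])"
```

```text
[0.62267432 0.22214915 0.28704588] [-1.79996544e+02  4.73640787e-02  7.13802675e+01] [-2.39902764 -3.28985791  1.73416625] [-0.45201531  0.38103766 -0.15064187] 0.01571119060767577
```

Emit:
{"fn": "apply_moves", "kwargs": {"moves": [[[0,0,0,0.4,1],[0,0,0,0.7,1],[0,0,0,0.7,1]]]}}

```text
time: 6.02
tool_pos: [0.6227, 0.2221, 0.287]
ee_rot: [3.141, 0.001, 1.124]
wrist_force: [-2.6, -3.4, 1.0]
width: 0.0162
finger_force: 30.0
```

```bash
python3 -c "
from h import *; from bench import telemetry as t
o=t.get_obs(); print(o['tool_pos'],np.degrees(o['ee_rot']),o['wrist_force'],o['wrist_torque'],o['width'])"
```

```text
[0.62271045 0.22213793 0.2870368 ] [1.79988381e+02 4.69986086e-02 6.44088585e+01] [-2.57960827 -3.35167886  0.97835256] [-0.58610199  0.42613545 -0.01584905] 0.016209230810589524
```

Emit:
{"fn": "apply_moves", "kwargs": {"moves": [[[0,0,0,0.3,1],[0,0,0,0.6,1],[0,0,0,0.6,1],[0,0,0,0.6,1]]]}}

```text
time: 6.52
tool_pos: [0.6228, 0.2226, 0.2871]
ee_rot: [3.141, -0.0, 1.02]
wrist_force: [-1.0, -1.9, -0.6]
width: 0.0166
finger_force: 31.8
```

```bash
python3 -c "
from h import *; from bench import telemetry as t
o=t.get_obs(); print(o['tool_pos'],np.degrees(o['ee_rot']),o['wrist_force'],o['wrist_torque'],o['width'])"
```

```text
[0.62282076 0.22257755 0.28707516] [ 1.79962409e+02 -2.39626422e-02  5.84438828e+01] [-0.98869396 -1.94568967 -0.56279625] [-0.33631719  0.12086086  0.72415871] 0.01655280625681646
```

Emit:
{"fn": "apply_moves", "kwargs": {"moves": [[[0,0,0,0.6,0],[0,0,0,0.6,0],[0,0,0,0.6,0],[0,0,-1.1,0.6,0],[0,0,-2.2,0.6,0],[-1,-0.4,-2.2,1.3,0],[-1.8,-0.8,-2.2,2.0,0],[-2.3,-0.98,-2.2,2.3,0],[-2.3,-0.98,-2.2,2.3,0]]]}}

```text
time: 7.65
tool_pos: [0.5196, 0.1498, 0.3981]
ee_rot: [3.141, -0.002, 0.617]
wrist_force: [-0.1, 0.9, -0.6]
width: 0.0938
finger_force: 0.0
```

```bash
python3 - <<'E'
from h import *
from bench import telemetry, snapshot
o=telemetry.get_obs(); print(o['time'],o['tool_pos'],np.degrees(o['ee_rot']),o['joint_positions'],o['width'])
s=snapshot('wrist'); np.savez('pics/w2.npz',**s); cv2.imwrite('pics/w2.png',s['image'][:,:,::-1])
print(proj(s,np.array([.6225,.222,.125])),proj(s,np.array([.5205,.1498,.057])))
print(units(o,[.5205,.1498,.230],35.3))
E
```

```text
7.65 [0.51964394 0.14981972 0.39809297] [ 1.79967722e+02 -1.14935641e-01  3.53287405e+01] [1.75752579e-01 6.74063324e-02 1.40487333e+00 3.48103325e-04
 1.66725839e+00 1.12998051e+00] 0.09376917474995157
[322.29439804  42.88455785] [322.09491687 221.84212751]
[0.01 0.01 3.36 0.  ]
```

View pics/w2.png

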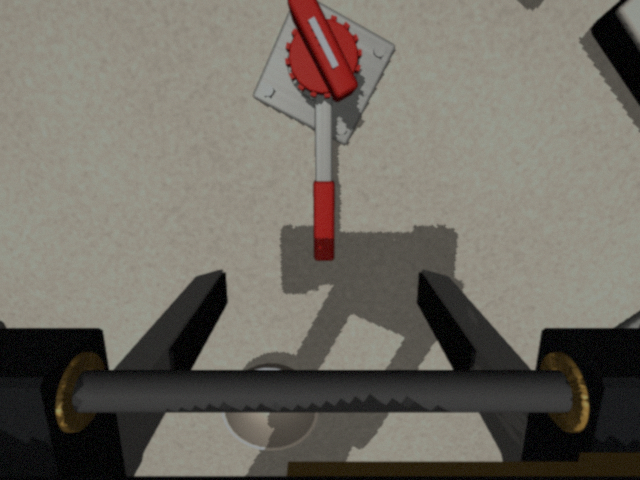

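The wrist view shows the wing line now running (310,18)–(337,67). That is about 65° or more of turn, so the coupling is at its stop. The handle is upright in the image at column 323, rows 182–240, centred between the fingers, and the bowl at (270,420) is well outward.

Emit:
{"fn": "apply_moves", "kwargs": {"moves": [[[0,0,1.1,0,0],[0,0,2.2,0,0.2],[0,0,3.0,0,0.3],[0,0,3.36,0,0.3],[0,0,3.36,0,0.5],[0,0,3.36,0,1],[0,0,3.36,0,1],[0,0,3.36,0,1],[0,0,3.36,0,1],[0,0,3.36,0,1]]]}}

```text
time: 8.95
tool_pos: [0.5209, 0.1501, 0.2299]
ee_rot: [3.14, -0.001, 0.616]
wrist_force: [1.0, -1.2, 2.2]
width: 0.0178
finger_force: 30.0
```

Emit:
{"fn": "apply_moves", "kwargs": {"moves": [[[0,0,0,0,1],[0,0,0,0,1],[0,0,0,0,1],[0,0,0,0,1]]]}}

```text
time: 9.45
tool_pos: [0.5209, 0.1501, 0.2298]
ee_rot: [3.14, -0.001, 0.616]
wrist_force: [0.2, -2.5, 6.5]
width: 0.0177
finger_force: 30.0
```

```bash
python3 - <<'E'
from h import *
from bench import telemetry as t
o=t.get_obs(); print(o['time'],o['tool_pos'],np.degrees(o['ee_rot']),o['wrist_force'],o['wrist_torque'],o['width'],o['finger_force'])
A=np.array([.6225,.222]); p=o['tool_pos'][:2]-A; 
for a in range(7,71,7):
    th=-np.radians(a); R=np.array([[np.cos(th),-np.sin(th)],[np.sin(th),np.cos(th)]])
    print(units(o,[*(A+R@p),o['tool_pos'][2]],np.degrees(o['ee_rot'][2])-a))
E
```

```text
9.45 [0.5208798  0.15012656 0.22982881] [ 1.79922194e+02 -4.43062479e-02  3.53048947e+01] [ 0.16097119 -2.45749622  6.45924368] [-0.5882135  -0.11957447 -0.04612118] 0.017720052820418445 30.001448392868042
[ 0.02 -0.3  -0.    0.7 ]
[ 0.07 -0.6  -0.    1.4 ]
[ 0.17 -0.89 -0.    2.1 ]
[ 0.29 -1.17 -0.    2.8 ]
[ 0.45 -1.43 -0.    3.5 ]
[ 0.64 -1.67 -0.    4.2 ]
[ 0.86 -1.88 -0.    4.9 ]
[ 1.1  -2.06 -0.    5.6 ]
[ 1.36 -2.22 -0.    6.3 ]
[ 1.64 -2.34 -0.    7.  ]
```

Emit:
{"fn": "apply_moves", "kwargs": {"moves": [[[0.02,-0.3,0,0.7,1],[0.07,-0.6,0,1.4,1],[0.17,-0.89,0,2.1,1],[0.29,-1.17,0,2.8,1],[0.45,-1.43,0,3.5,1],[0.54,-1.55,0,3.85,1],[0.54,-1.55,0,3.85,1]]]}}

```text
time: 10.32
tool_pos: [0.4983, 0.2297, 0.2298]
ee_rot: [-3.14, -0.002, -0.055]
wrist_force: [3.0, -0.7, 4.2]
width: 0.0176
finger_force: 30.1
```

```bash
python3 - <<'E'
from h import *
from bench import telemetry as t
o=t.get_obs(); print(o['time'],o['tool_pos'],np.degrees(o['ee_rot']),o['wrist_force'],o['wrist_torque'],o['width'],o['finger_force'])
A=np.array([.6225,.222]); p=o['tool_pos'][:2]-A; print(np.hypot(*p),np.degrees(np.arctan2(-p[1],-p[0])))
for a in range(4,25,4):
    th=-np.radians(a); R=np.array([[np.cos(th),-np.sin(th)],[np.sin(th),np.cos(th)]])
    print(units(o,[*(A+R@p),o['tool_pos'][2]],np.degrees(o['ee_rot'][2])-a))
E
```

```text
10.325 [0.49831306 0.22969662 0.22983067] [-1.79931860e+02 -1.29327781e-01 -3.16339784e+00] [ 3.02941075 -0.665784    4.15305625] [-0.11562965 -0.39623381 -0.33141843] 0.01764173947916169 30.105130970478058
0.1244252192114359 -3.5464321594874733
[ 0.01 -0.17 -0.    0.4 ]
[ 0.03 -0.35 -0.    0.8 ]
[ 0.06 -0.52 -0.    1.2 ]
[ 0.1  -0.69 -0.    1.6 ]
[ 0.16 -0.85 -0.    2.  ]
[ 0.22 -1.01 -0.    2.4 ]
```

Emit:
{"fn": "apply_moves", "kwargs": {"moves": [[[0.01,-0.17,0,0.4,1],[0.03,-0.35,0,0.8,1],[0.03,-0.35,0,0.8,1]]]}}

```text
time: 10.7
tool_pos: [0.5008, 0.2468, 0.2298]
ee_rot: [-3.14, -0.002, -0.195]
wrist_force: [2.1, -1.0, 5.7]
width: 0.0176
finger_force: 30.1
```

```bash
cat > st.py <<'E'
from h import *
from bench import telemetry as t
o=t.get_obs(); print(o['time'],o['tool_pos'],np.degrees(o['ee_rot']),o['wrist_force'],o['wrist_torque'],o['width'],o['finger_force'])
A=np.array([.6225,.222]); p=o['tool_pos'][:2]-A; print(np.hypot(*p),np.degrees(np.arctan2(-p[1],-p[0])))
E
python3 st.py
```

```text
10.7 [0.50076189 0.24679636 0.22982652] [-1.79928771e+02 -9.21341969e-02 -1.11775375e+01] [ 2.08174194 -1.01152755  5.66041643] [-0.22765962 -0.33962282 -0.28024831] 0.017581229037557183 30.093533098697662
0.12423778477224197 -11.512864497392926
```

Emit:
{"fn": "apply_moves", "kwargs": {"moves": [[[0.01,-0.13,0,0.3,1],[0.02,-0.26,0,0.6,1],[0.02,-0.26,0,0.6,1]]]}}

```text
time: 11.08
tool_pos: [0.5041, 0.2591, 0.2298]
ee_rot: [-3.141, -0.001, -0.3]
wrist_force: [1.9, -2.4, 6.3]
width: 0.0177
finger_force: 30.1
```

```bash
python3 st.py
```

```text
11.075 [0.50410531 0.25910286 0.22984587] [-1.79964754e+02 -5.36189167e-02 -1.71701028e+01] [ 1.90218859 -2.44387056  6.28820486] [-0.33344341 -0.15893664 -0.22238591] 0.017694150733286344 30.053942799568176
0.12407225977788247 -17.400095524470522
```

Emit:
{"fn": "apply_moves", "kwargs": {"moves": [[[0.01,-0.13,0,0.3,1],[0.02,-0.22,0,0.5,1],[0.02,-0.22,0,0.5,1]]]}}

```text
time: 11.45
tool_pos: [0.5072, 0.2662, 0.2297]
ee_rot: [3.129, 0.001, -0.385]
wrist_force: [-5.5, -14.6, 13.6]
width: 0.0178
finger_force: 30.3
```

```bash
python3 st.py
```

```text
11.45 [0.50717771 0.2661993  0.22966936] [ 1.79303513e+02  3.68914886e-02 -2.20872970e+01] [ -5.50211773 -14.6183436   13.55820159] [-2.46559231  0.90500335  0.50482767] 0.01784197013109913 30.260282456874847
0.1235022607202063 -20.970209610165043
```

The force rose to 15 N at about 56° of turn, so the spanner is at its stop. Now I release and lift off.

Emit:
{"fn": "apply_moves", "kwargs": {"moves": [[[0,0,0,0,0],[0,0,0,0,0],[0,0,0,0,0],[0,0,0,0,0],[0,0,-1,0,0],[0,0,-2,0,0],[0,0,-3.2,0,0],[0,0,-3.2,0,0]]]}}

```text
time: 12.45
tool_pos: [0.5085, 0.2699, 0.3962]
ee_rot: [-3.132, -0.009, -0.387]
wrist_force: [-0.4, 0.1, -0.9]
width: 0.0929
finger_force: 0.0
```

```bash
python3 st.py; python3 - <<'E'
from h import *
from bench import snapshot
s=snapshot('wrist'); cv2.imwrite('pics/w3.png',s['image'][:,:,::-1]); np.savez('pics/w3.npz',**s)
print(proj(s,np.array([.6225,.222,.125])))
E
```

```text
12.45 [0.50848728 0.26992758 0.39621874] [-179.46254147   -0.52231753  -22.15235596] [-0.38302328  0.11097544 -0.94378888] [ 0.06397103 -0.06029822 -0.02723609] 0.09291954462986725 0.0
0.12367681030472516 -22.80044811759421
[328.7068749  49.7311104]
```

View pics/w3.png

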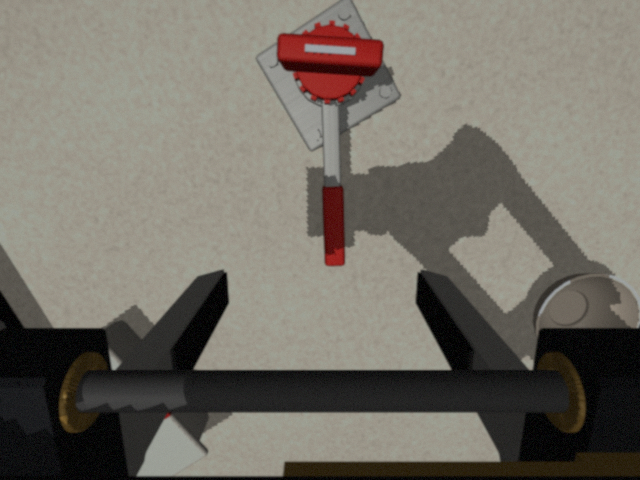

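The view shows the wing at about 63° in the world frame (66° of turn) and the spanner at about -21° (56° of turn). Both are at their stops and the gripper is clear.

Emit:
{"fn": "apply_moves", "kwargs": {"moves": [[[0,0,0,0,0],[0,0,0,0,0],[0,0,0,0,0]]]}}

```text
time: 12.88
tool_pos: [0.5079, 0.2694, 0.3874]
ee_rot: [3.139, 0.002, -0.387]
wrist_force: [0.3, 0.2, 0.5]
width: 0.0941
finger_force: 0.0
```

```bash
python3 -c "
from bench import ticket; print(ticket.close_job())"
```

```text
the job is handed in; nothing more can be done
None
```

I turned the red coupling clockwise to its stop (about 66°), then the red spanner to its stop (about 56°), let go with the gripper clear, left the green joint alone, and handed the job in at about 13 s; no verdict came back.

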